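# Stack a pickle-jar filter and sanitise it

## Task

Build the pickle-jar filter on the carriage's post and give it a shot of sanitiser: draw the carriage fully out to its loading stop, then thread on, each lying flat and fully down, the perforated steel support first, then every white spacer there is, then the red clamp ring, and last the blue cap. Slide the loaded carriage fully home under the spout, and only then press the pump head all the way down and let it spring back up. Leave the other things on the bench where they are.

Things in the scene. Friction and masses are not known exactly. Their poses are not given: they have to be found in the camera images.
- carriage (a joint): position of the light wood carriage (60 x 160 x 12 mm board, top 30 mm above the table) along its fixed rails (base plate 90 mm wide, from 140 mm to the -y to 260 mm to the +y of where the post stands at 0), m: 0 = drawn out to the loading stop, 0.20 = hard against the far stop, with its post under the pump's spout. It moves along the seat point's +y as the value grows, needs about 2 N (friction plus slight drag), and stays where it is left.
- seat (a point): centre of the top of the round dark steel boss (30 mm across, 12 mm high) on the carriage, 42 mm above the table; moves with the carriage. A fixed bright steel post, 14 mm thick, rises from it to 53 mm above this point, its last 6 mm tapered. x, y axes: the station's (y = the way the carriage slides in, towards the spout), z up. The layers are threaded over the post and rest on this boss.
- handle (a point): green upright cylindrical handle on the carriage, 20 mm thick and 72 mm tall, its top 102 mm above the table; the point lies on its axis 12 mm below the top. It stands 97 mm from the post on the -y side, and about 60 mm of clear board lies between it and the stacked rings.
- pump (a joint): how far the sprung white pump head of the fixed amber sanitiser bottle is pressed down, m: 0 = up, 0.010 = fully down. It takes about 3 N to start and 7 to 8 N at the bottom, and springs back when let go.
- pump_top (a point): centre of the top of the white pump head (34 mm across), about 202 mm above the table when up. The bottle (68 mm across) is fixed beside the far end of the rails, 85 mm to the +x side of the carriage's line (seat axes). A 9 mm thick spout runs from the head 85 mm to -x, over the rails; its drooping end is 173 mm above the table (163 mm when pressed), in line with the post when the carriage is fully in.
- disc_c (a point): filter support: bright steel ring with a circle of black perforations, 50 mm across, 10 mm thick, 20 mm hole; about 80 g; the point is the ring's centre, half-way up; both faces are alike
- spacer1_c (a point): plain white ceramic spacer ring, 50 mm across, 9 mm thick, 20 mm hole; about 50 g; one to three such spacers are there (None: this one is absent), all alike; the point is the ring's centre, half-way up; both faces are alike
- spacer2_c (a point): plain white ceramic spacer ring, 50 mm across, 9 mm thick, 20 mm hole; about 50 g; one to three such spacers are there (None: this one is absent), all alike; the point is the ring's centre, half-way up; both faces are alike
- spacer3_c (a point): plain white ceramic spacer ring, 50 mm across, 9 mm thick, 20 mm hole; about 50 g; one to three such spacers are there (None: this one is absent), all alike; the point is the ring's centre, half-way up; both faces are alike
- clamp_c (a point): red clamp ring, 50 mm across, 9 mm thick, 20 mm hole; about 60 g; the point is the ring's centre, half-way up; both faces are alike
- cap_c (a point): blue cap knob: upright cylinder 40 mm across, 36 mm tall, closed rounded top, a 20 mm hole 28 mm deep in its underside that drops over the post; about 70 g; stands hole down; the point is on its axis, half-way up, z to its closed top
- jar_a_c (a point): bystander: amber pickle jar with a brass lid, 76 mm across, 120 mm tall; centre
- jar_b_c (a point): bystander: small green jar with red lid, 60 mm across, 85 mm tall; centre
- bowl_c (a point): bystander: blue bowl, 100 mm across, 40 mm tall; centre
- cup_c (a point): bystander: terracotta cup, 70 mm across, 70 mm tall; centre
- spice_c (a point): bystander: small clear spice jar with black lid, 44 mm across, 80 mm tall; centre
- spoon: bystander: wooden spoon lying on the table, about 200 mm long; origin under its middle, x along it
- disc: the same part as disc_c; origin at the centre of its underside
- spacer1: the same part as spacer1_c; origin at the centre of its underside
- spacer2: the same part as spacer2_c; origin at the centre of its underside
- spacer3: the same part as spacer3_c; origin at the centre of its underside
- clamp: the same part as clamp_c; origin at the centre of its underside
- cap: the same part as cap_c; origin at the centre of its underside
There are look-alikes about, which are no part of the job. What is shaped like the disc but purple or turquoise is not meant.

How it is judged:
By the outcome, as a careful person would: the job done as asked, in the order asked, and still so for the second after the job is handed in, with the robot touching nothing.
Of spacer1, spacer2, spacer3 only 1 to 3 are there at a start; the rules pass over those that are not, and their reading is None.
At some moment in a run one of disc, spacer1, spacer2, spacer3, clamp, cap may be knocked a few centimetres aside while the robot is not near it.
It also fails if it takes over 210 s, if anything falls off the work surface, if the arm or the gripper's body presses on something with over 40 N, if the wrist force passes 120 N, or if a joint passes its speed limit or range.

## Robot

A 6-joint arm with a two-finger parallel gripper is mounted at the origin on the work surface. World frame = base frame: x ahead of the robot, y to its left, z up, the work surface at z = 0. Lengths are in mm, angles in rad, forces in N, time in s.
With the tool pointing down it reaches from about 325 to 775 mm from the base axis. Payload 5.5 kg.
Tool frame: the origin (TCP) lies at the very end of the fingers, on their centre line; the grasp point (between the pads) lies robot.grip_depth behind it (robot.grip_depth is the distance from the TCP to the grasp point, in mm); z points along the fingers, y is the line along which they close (so a half turn about z gives the same grasp; the last joint's range is limited). The gripper opens to 85 mm and grips with 20 to 120 N. Pads are 22 mm wide; open, the fingers measure 114 mm over their backs; the gripper's body (76 mm by 85 mm) begins 54 mm behind the grasp point. The pads swing forward as they close: fully open they stand 13 mm farther back than shut.
Start: joints at [-1.379, 0.091, 1.231, -0, 1.82, -0.057], TCP at [147.743, -581.54, 231.275] pointing down, gripper open.
Joint ranges: [-2.87, 2.87], [-0.86, 2.18], [0.17, 2.46], [-1.51, 4.65], [0.06, 2.69], [-2.65, 2.65]. Speed limits (rad/s): [2.57, 2.57, 3.01, 3.14, 3.14, 3.14].

## Interface

Orientations are given as a unit quaternion [x, y, z, w].
In Python, from cell import readout, vision, job, robot gives the robot as it stands.
- The arm moves only by the tool step_arm, never from a script. Its argument "deltas" is a list of rows, each a list of 2 entries, a list of its own where there are three numbers: the shift along the world's x, y, z in units of 25 mm (1.0 is 25 mm), then the turn, a rotation vector about the world's x, y, z in units of 5 degrees (1.0 is 5 degrees). A call has 1 to 20 rows; each row shifts and turns the commanded pose from where the row before left it; what a row does not reach is not made up. A row lasts 1/12 s, in which the tool goes at most 41.7 mm and 7.16 degrees, less where a joint would pass 70% of its speed; a pose out of reach is approached as far as the arm can. A call is refused whole if a number of a shift passes 1 or a number of a turn 1, either way. A call with a gripper value outside its range is refused whole. "hand" is the closure in counts, from 0 (fully open) to 255 (shut), set as the call begins (left out, the last holds). The fingers move at their own pace and stop on an object; "force" is the grip in N (left out, the last holds). Time passes only in rows, so rows that do not move let the fingers close. It gives the time, the measured TCP pose, the force, the opening and the grip force at its end, in the units of the state.
- readout.sense(): the state, without advancing time (a new reading comes with each control period).
- vision.snapshot(name): name is "scene" or "top" or "wrist"; returns (picture, depth): 384x512x3 uint8, red, green, blue; 384x512 float32, mm along the optical axis (not along the pixel's ray), 0 where there is no reading.
- vision.camera_model(name): a dict with "camera_matrix" (3x3 intrinsics, pixels), "view" (4x4, takes a point from world to camera coordinates). Camera axes: x right, y down, z forward; pixel columns grow to the right and rows downward; lengths in mm; the calibration is good to about 2 mm. A picture is of the moment at which its call begins: read the wrist's pose just before it. camera_model takes no time and is no camera call; for the wrist camera it gives the pose at the moment of the call.
- job.job_done(): hands the job in; it is judged then, once.
The state is a dict: "time": time; "qpos": joint angles; "dq": joint speeds; "joint_efforts": joint torques, N m; "position": TCP position; "eef_rot": TCP orientation; "force": force on the tool from outside, world axes, zero at the start; "torque": the same for the moment, N m; "gripper_width": finger opening in mm; "grasp_force": force on a finger pad.
Only numpy, scipy, OpenCV 4.12 (cv2) and the standard library are available. Lean on these libraries where they do the work, as an engineer would, in place of code of your own. Each camera call takes 0.05 s, during which the arm holds its last target. There are 200 camera calls.

## Working session

There is one attempt and no reset: what is moved stays moved. The work goes in short steps, Python scripts to look and compute and a tool call to move; the robot and the scene stay as the last step left them, time stands still between calls to the robot, and variables do not carry over. Pictures are saved under pics/ and viewed, at most 14 in all, crops included, and the job is handed in when it is done.

Besides the shell and the picture viewer there is one more tool, called after "Request:" as name(argument=value, ...), one argument or row to a line, values as JSON. step_arm: Moves the arm, as the interface text tells. Its arguments: {"type":"object","properties":{"deltas":{"type":"array"},"hand":{"type":"number"},"force":{"type":"number"}},"required":["deltas"]}

```bash
mkdir -p pics; ls
python3 - <<'E'
from cell import readout, vision, job, robot
import cv2, numpy as np
print(readout.sense()); print(robot.grip_depth)
for n in ("scene","top"):
    p,d=vision.snapshot(n); np.savez(f"pics/{n}0.npz",p=p,d=d); cv2.imwrite(f"pics/{n}0.png",p[:,:,::-1])
    m=vision.camera_model(n); print(n,m)
E
```

```text
pics
{'time': 0.0, 'qpos': array([-1.37871048e+00,  9.18558535e-02,  1.23194489e+00, -1.89304790e-05,
        1.81980647e+00, -5.67059371e-02]), 'dq': array([ 0.00089724,  0.00085276, -0.00055563, -0.00015985, -0.00118386,
       -0.00056681]), 'joint_efforts': array([-3.29969553e-03, -4.58730125e+01, -4.18036509e+01, -4.40753101e-04,
        1.14817693e-02, -1.85918566e-06]), 'position': array([ 147.67065403, -581.23113463,  230.11936063]), 'eef_rot': array([ 9.92272588e-01,  1.24072947e-01, -7.72852829e-05, -1.00435215e-03]), 'force': array([ 0.0308612 ,  0.15773124, -0.02330876]), 'torque': array([-0.00224196, -0.00545041, -0.02594641]), 'grasp_force': 0.0, 'gripper_width': 85.18985131195926}
18.700000000000003
scene {'camera_matrix': array([[459.36676804,   0.        , 258.60097913],
       [  0.        , 459.36676804, 196.77019482],
       [  0.        ,   0.        ,   1.        ]]), 'view': array([[-6.23384546e-01,  7.81684014e-01,  1.90212799e-02,
         3.48323822e+02],
       [ 5.64384897e-01,  4.66660974e-01, -6.80953173e-01,
        -1.99798881e+02],
       [-5.41166699e-01, -4.13760362e-01, -7.32079891e-01,
         1.97884180e+03],
       [ 0.00000000e+00,  0.00000000e+00,  0.00000000e+00,
         1.00000000e+00]])}
top {'camera_matrix': array([[449.90306538,   0.        , 249.87780496],
       [  0.        , 449.90306538, 194.81460661],
       [  0.        ,   0.        ,   1.        ]]), 'view': array([[-2.38593402e-02, -9.99696430e-01, -6.14660154e-03,
         1.00721308e+01],
       [-9.98385246e-01,  2.41441975e-02, -5.14194382e-02,
         5.68183978e+02],
       [ 5.15522335e-02,  4.90984242e-03, -9.98658230e-01,
         1.38756489e+03],
       [ 0.00000000e+00,  0.00000000e+00,  0.00000000e+00,
         1.00000000e+00]])}
```

View pics/scene0.png

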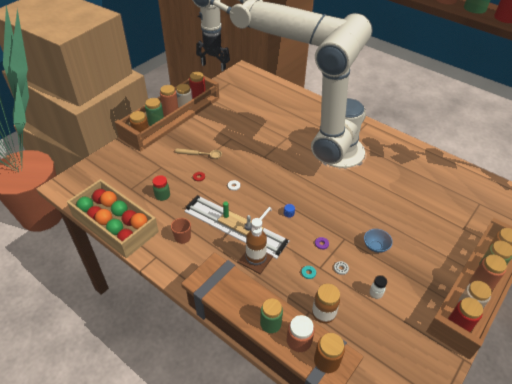

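View pics/top0.png

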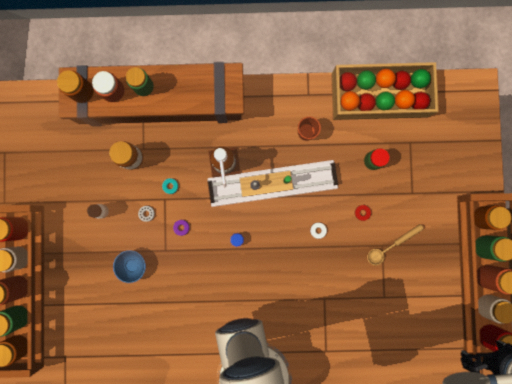

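The scene view shows the arm parked top left, the rails at (185-285, 200-250) with the handle at (226,210), and the bottle at (256,240). Candidates in the top view:

| Candidate | Top pixel | Choice |
|---|---|---|
| Bright perforated steel ring | (146,213) | disc |
| Purple ring | (181,228) | look-alike |
| Turquoise ring | (171,186) | look-alike |
| White ring | (318,230) | spacer |
| Red ring | (363,212) | clamp |
| Blue cylinder | (237,240) | cap |
| Blue bowl | (130,266) | bystander |
| Green handle | (288,180) | handle |
| Green jar | (377,158) | bystander |

Only one white ring is visible so far. Next I'll measure these and check a close crop.

```bash
cat > h.py <<'E'
from cell import readout, vision, job, robot
import cv2, numpy as np
def snap(n):
    m=vision.camera_model(n); p,d=vision.snapshot(n); return p,d,m['camera_matrix'],m['view']
def ray(uv,K,V):
    R,t=V[:3,:3],V[:3,3]; d=R.T@np.linalg.solve(K,[uv[0],uv[1],1.]); return -R.T@t,d
def onplane(uv,K,V,z):
    o,d=ray(uv,K,V); return o+d*(z-o[2])/d[2]
def tri(a,b):  # rays -> midpoint, gap
    (o1,d1),(o2,d2)=a,b; d1=d1/np.linalg.norm(d1); d2=d2/np.linalg.norm(d2)
    s=np.linalg.lstsq(np.c_[d1,-d2],o2-o1,rcond=None)[0]
    p,q=o1+s[0]*d1,o2+s[1]*d2; return (p+q)/2,np.linalg.norm(p-q)
def proj(P,K,V):
    c=V[:3,:3]@np.asarray(P,float)+V[:3,3]; return (K@c)[:2]/c[2]
C=dict(red=((0,150,60),(6,255,255)),blue=((108,150,60),(125,255,255)),green=((50,120,20),(75,255,255)),
 white=((0,0,190),(180,50,255)),gray=((0,0,60),(180,60,255)),dark=((0,0,0),(180,90,90)))
def blob(p,c,roi,near=None):
    """centre of convex hull of biggest blob of colour c in roi (u0,v0,u1,v1); also area"""
    u0,v0,u1,v1=roi; h=cv2.cvtColor(p[v0:v1,u0:u1],cv2.COLOR_RGB2HSV); m=cv2.inRange(h,*C[c])
    if c=='red': m|=cv2.inRange(h,(174,150,60),(180,255,255))
    cs,_=cv2.findContours(m,cv2.RETR_EXTERNAL,cv2.CHAIN_APPROX_NONE)
    if not cs: return None,0
    k=cv2.convexHull(max(cs,key=lambda k:cv2.contourArea(cv2.convexHull(k)))); M=cv2.moments(k); 
    if M['m00']<1: return None,0
    return np.array([M['m10']/M['m00']+u0,M['m01']/M['m00']+v0]),M['m00']
E
python3 - <<'E'
from h import *
T=np.load('pics/top0.npz');S=np.load('pics/scene0.npz')
mt=vision.camera_model('top');ms=vision.camera_model('scene')
Kt,Vt=mt['camera_matrix'],mt['view'];Ks,Vs=ms['camera_matrix'],ms['view']
for n,c,rt,rs in [('handle','green',(280,170,297,190),(218,198,234,222)),('spacer','white',(306,218,330,242),(224,176,244,194)),
 ('clamp','red',(352,202,374,222),(190,168,208,184)),('cap','blue',(226,230,248,250),(280,202,298,220)),('disc','gray',(134,202,158,225),(330,258,352,276)),
 ('pumphead','white',(210,145,229,164),(248,217,266,228))]:
    a,A=blob(T['p'],c,rt);b,B=blob(S['p'],c,rs)
    if a is None or b is None: print(n,a,b);continue
    P,g=tri(ray(a,Kt,Vt),ray(b,Ks,Vs)); print(n,a.round(1),A,b.round(1),B,P.round(1),round(g,1),'depth z',)
cr=[cv2.resize(x,(390,290),interpolation=cv2.INTER_CUBIC) for x in (T['p'][140:240,120:255],T['p'][150:250,250:385],S['p'][180:280,180:315],S['p'][220:320,290:425])]
cv2.imwrite('pics/c1.png',np.vstack([np.hstack(cr[:2]),np.hstack(cr[2:])])[:,:,::-1])
E
```

```text
handle [287.2 178.9] 20.5 [225.7 208.9] 33.5 [ 609.3 -115.2   69. ] 4.4 depth z
spacer [318.1 230.1] 166.5 [233.6 184.6] 79.5 [ 452.8 -212.5    7.3] 2.3 depth z
clamp [362.6 212.3] 181.5 [198.6 176.1] 76.5 [ 504.7 -353.7    5. ] 2.4 depth z
cap [236.6 239.5] 98.0 [289. 210.] 74.0 [430.3  41.3  19. ] 1.5 depth z
disc [146.  213.2] 166.5 [340.8 267.3] 136.5 [518.5 323.8   6.6] 1.4 depth z
pumphead [219.7 155. ] 115.0 [257.4 221.3] 71.5 [668.3  76.  200. ] 2.5 depth z
```

View pics/c1.png

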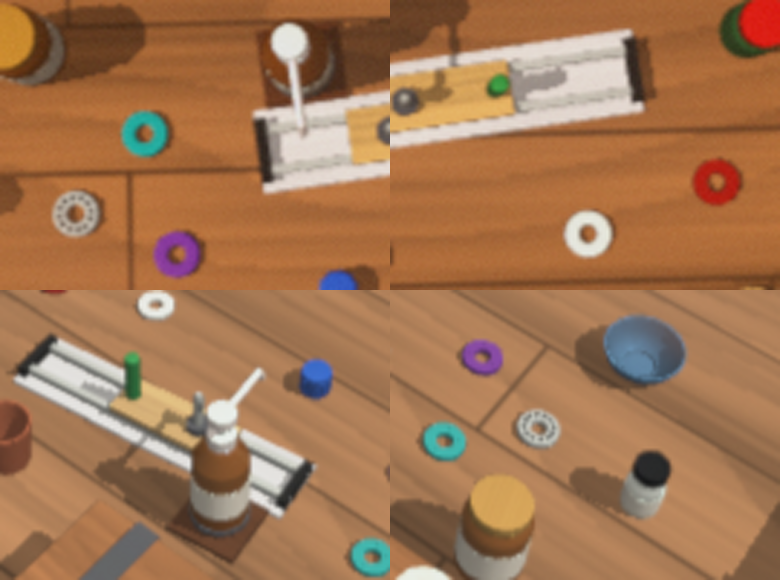

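The crop confirms the choices: disc at (146,213), the only white ring at (318,230), red ring at (363,212), cap at (237,240), handle top at (288,179) and post at (255,184). The carriage is part way in.

Run:
```python
from h import *
mt=vision.camera_model('top');K,V=mt['camera_matrix'],mt['view']
hd=onplane((288,179),K,V,102); po=onplane((255.5,183.8),K,V,93)
a=onplane((211.5,191.5),K,V,15); b=onplane((337,175),K,V,15)
print(hd,po,np.hypot(*(hd-po)[:2]),np.degrees(np.arctan2(*(po-hd)[1::-1])),a,b,np.degrees(np.arctan2(*(a-b)[1::-1])),np.hypot(*(a-b)[:2]))
print(onplane((219.7,155),K,V,202))
```

```text
[ 607.37843517 -116.62949238  102.        ] [596.29754651 -21.2951102   93.        ] 95.97619767492809 96.62984345230761 [581.48569967 115.83161949  15.        ] [ 623.54511221 -276.73954397   15.        ] 96.11524621201491 394.8178219878
[668.70741277  74.77668211 202.        ]
```

Request:
step_arm(
  deltas=[
    [[0.5, 1, 0], [0, 0, 1]],
    [[0.5, 1, 0], [0, 0, 1]],
    [[1, 1, 0], [0, 0, 1]],
    [[1, 1, 0], [0, 0, 1]],
    [[1, 1, 0], [0, 0, 1]],
    [[1, 1, 0], [0, 0, 1]],
    [[1, 1, 0], [0, 0, 1]],
    [[1, 1, 0], [0, 0, 1]],
    [[1, 1, 0], [0, 0, 1]],
    [[1, 1, 0], [0, 0, 1]],
    [[1, 1, 0], [0, 0, 1]],
    [[1, 1, 0], [0, 0, 1]],
    [[1, 1, 0], [0, 0, 1]],
    [[1, 1, 0], [0, 0, 1]],
    [[1, 1, 0], [0, 0, 1]],
    [[1, 1, 0], [0, 0, 1]],
    [[1, 1, 0], [0, 0, 0.4]],
    [[1, 1, 0], [0, 0, 0]],
  ],
  hand=0,
)

```text
time: 1.6
position: [573.6, -129.9, 230.7]
eef_rot: [0.667, 0.745, -0.0, -0.0]
force: [-0.3, -1.5, 0.5]
gripper_width: 85.3
grasp_force: 0.0
```

Request:
step_arm(
  deltas=[
    [[1, 0.5, -1], [0, 0, 0]],
    [[0.35, 0, -1], [0, 0, 0]],
    [[0, 0, -1], [0, 0, 0]],
    [[0, 0, -1], [0, 0, 0]],
    [[0, 0, -1], [0, 0, 0]],
    [[0, 0, -1], [0, 0, 0]],
    [[0, 0, -0.2], [0, 0, 0]],
    [[0, 0, 0], [0, 0, 0]],
    [[0, 0, 0], [0, 0, 0]],
    [[0, 0, 0], [0, 0, 0]],
  ],
)

```text
time: 2.43
position: [607.6, -119.4, 78.7]
eef_rot: [0.668, 0.745, 0.001, 0.002]
force: [0.3, 0.4, -0.1]
gripper_width: 85.5
grasp_force: 0.0
```

Request:
step_arm(
  deltas=[
    [[0, 0, 0], [0, 0, 0]],
    [[0, 0, 0], [0, 0, 0]],
    [[0, 0, 0], [0, 0, 0]],
    [[0, 0, 0], [0, 0, 0]],
    [[0, 0, 0], [0, 0, 0]],
    [[0, 0, 0], [0, 0, 0]],
    [[0, 0, 0], [0, 0, 0]],
    [[0, 0, 0], [0, 0, 0]],
  ],
  hand=255,
  force=40,
)

```text
time: 3.1
position: [608.6, -118.9, 77.0]
eef_rot: [0.667, 0.745, 0.002, 0.002]
force: [8.2, 1.6, -0.8]
gripper_width: 18.4
grasp_force: 40.9
```

Request:
step_arm(
  deltas=[
    [[0.1, -0.3, 0], [0, 0, 0]],
    [[0.06, -0.5, 0], [0, 0, 0]],
    [[0.06, -0.5, 0], [0, 0, 0]],
    [[0.06, -0.5, 0], [0, 0, 0]],
    [[0.06, -0.5, 0], [0, 0, 0]],
    [[0.06, -0.5, 0], [0, 0, 0]],
    [[0.06, -0.5, 0], [0, 0, 0]],
    [[0.05, -0.5, 0], [0, 0, 0]],
    [[0.03, -0.3, 0], [0, 0, 0]],
    [[0.02, -0.2, 0], [0, 0, 0]],
    [[0, 0, 0], [0, 0, 0]],
  ],
)

```text
time: 4.02
position: [621.8, -229.2, 77.0]
eef_rot: [0.668, 0.744, 0.001, 0.002]
force: [7.9, -0.9, 3.0]
gripper_width: 18.7
grasp_force: 41.4
```

Request:
step_arm(
  deltas=[
    [[0.01, -0.1, 0], [0, 0, 0]],
    [[0.01, -0.1, 0], [0, 0, 0]],
    [[0, 0, 0], [0, 0, 0]],
  ],
)

```text
time: 4.27
position: [622.3, -233.2, 77.0]
eef_rot: [0.668, 0.744, 0.001, 0.002]
force: [6.7, 0.9, 3.9]
gripper_width: 18.5
grasp_force: 41.4
```

Request:
step_arm(
  deltas=[
    [[0.01, -0.1, 0], [0, 0, 0]],
    [[0.01, -0.1, 0], [0, 0, 0]],
    [[0, 0, 0], [0, 0, 0]],
  ],
)

```text
time: 4.52
position: [622.4, -233.7, 76.9]
eef_rot: [0.667, 0.745, 0.003, -0.002]
force: [3.2, 15.0, 8.0]
gripper_width: 18.7
grasp_force: 41.8
```

Request:
step_arm(
  deltas=[
    [[0, 0.1, 0], [0, 0, 0]],
    [[0, 0, 0], [0, 0, 0]],
    [[0, 0, 0], [0, 0, 0]],
    [[0, 0, 0], [0, 0, 0]],
    [[0, 0, 1], [0, 0, 0]],
    [[0, 0, 1], [0, 0, 0]],
    [[0, 0, 1], [0, 0, 0]],
    [[0, 0, 1], [0, 0, 0]],
    [[-0.5, 0.8, 1], [0, 0, 0]],
    [[-0.5, 0.8, 1], [0, 0, 0]],
    [[-0.5, 0.8, 1], [0, 0, 0]],
    [[-0.5, 0.8, 1], [0, 0, 0]],
    [[0, 0, 0], [0, 0, 0]],
    [[0, 0, 0], [0, 0, 0]],
    [[0, 0, 0], [0, 0, 0]],
  ],
  hand=0,
)

```text
time: 5.77
position: [571.4, -154.7, 275.5]
eef_rot: [0.668, 0.744, -0.0, -0.0]
force: [0.6, -0.7, 0.4]
gripper_width: 85.8
grasp_force: 0.0
```

Run:
```python
from h import *
s=readout.sense();print(s['position'],s['eef_rot'])
p,d,K,V=snap('wrist');np.savez('pics/w1.npz',p=p,d=d,K=K,V=V);print(K,V,-V[:3,:3].T@V[:3,3])
q=snap('top')[0]; r=snap('scene')[0]
top=np.hstack([cv2.resize(p,(400,300)),cv2.resize(q[150:240,230:350],(400,300),interpolation=2)])
bot=np.hstack([cv2.resize(q[230:384,352:512],(400,300)),cv2.resize(r[0:180,130:370],(400,300))])
cv2.imwrite('pics/w1.png',np.vstack([top,bot])[:,:,::-1])
```

```text
[ 571.41335651 -154.71348735  275.52634856] [ 6.67677854e-01  7.44450214e-01 -3.87742291e-04 -1.05958804e-04]
[[285.26992014   0.         254.95484047]
 [  0.         285.26992014 191.57540059]
 [  0.           0.           1.        ]] [[ 9.94155257e-01  1.07950700e-01 -1.40435011e-03 -5.51753175e+02]
 [ 1.03822110e-01 -9.52405072e-01  2.86610446e-01 -2.57193380e+02]
 [ 2.96022882e-02 -2.85081084e-01 -9.58046178e-01  3.60327251e+02]
 [ 0.00000000e+00  0.00000000e+00  0.00000000e+00  1.00000000e+00]] [564.5641678  -82.66765402 418.14960088]
```

View pics/w1.png

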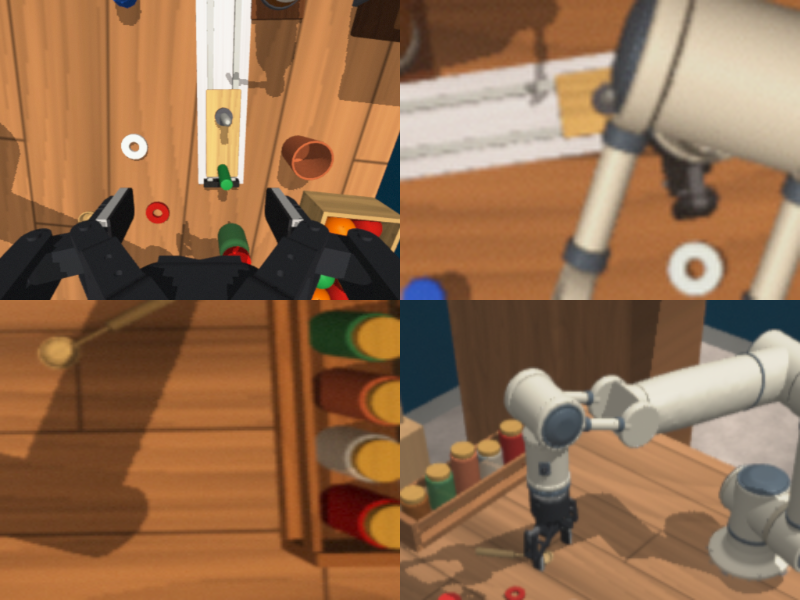

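The wrist view shows the spacer at (134,147), the clamp at (157,212), the post at (224,118) and the handle at (227,178), in 400-wide pixels. The carriage is at its outer stop and the cleared areas hold no further spacers. Next I'll pin down the post.

Run:
```python
from h import *
w=np.load('pics/w1.npz');p,d,K,V=w['p'],w['d'],w['K'],w['V']
for n,P in dict(post=(611,-137,95),boss=(611,-137,42),handle=(621.8,-233.5,102),spacer=(452.8,-212.5,7)).items(): print(n,proj(P,K,V))
a,A=blob(p,'white',(145,170,195,210));print('spacer',a,A,onplane(a,K,V,8))
a,A=blob(p,'red',(180,255,225,290));print('clamp',a,A,onplane(a,K,V,8))
def back(u,v):
    z=d[v,u];c=np.linalg.solve(K,[u,v,1.])*z;return V[:3,:3].T@(c-V[:3,3])
X=[(back(u,v)) for v in range(120,260) for u in range(250,315)]
X=np.array(X); m=(X[:,2]>80)&(X[:,2]<110); 
for yy in((-185,-100),(-300,-185)):
    k=m&(X[:,1]>yy[0])&(X[:,1]<yy[1]); print(k.sum(),X[k].mean(0),X[k].min(0),X[k].max(0))
cv2.imwrite('pics/w1c.png',cv2.resize(p[110:260,230:350],(640,800),interpolation=cv2.INTER_CUBIC)[:600,:,::-1])
```

```text
post [290.56641997 160.07299917]
boss [285.8292961  152.82608504]
handle [288.65643819 239.98553101]
spacer [171.86384045 187.71243791]
spacer [171.19612742 187.26337706] 800.5 [ 452.06192655 -211.59242601    8.        ]
clamp [201.33974359 271.87232906] 624.0 [ 504.69959837 -350.8219866     8.        ]
126 [ 609.55691992 -131.62847866   91.23291819] [ 603.44349229 -139.39433143   80.97177835] [ 616.60890341 -125.82930061   96.29262509]
285 [ 620.74524674 -225.76454778   97.55989455] [ 611.80728344 -237.52902608   80.23042561] [ 631.73434013 -218.51127224  103.70825455]
```

View pics/w1c.png

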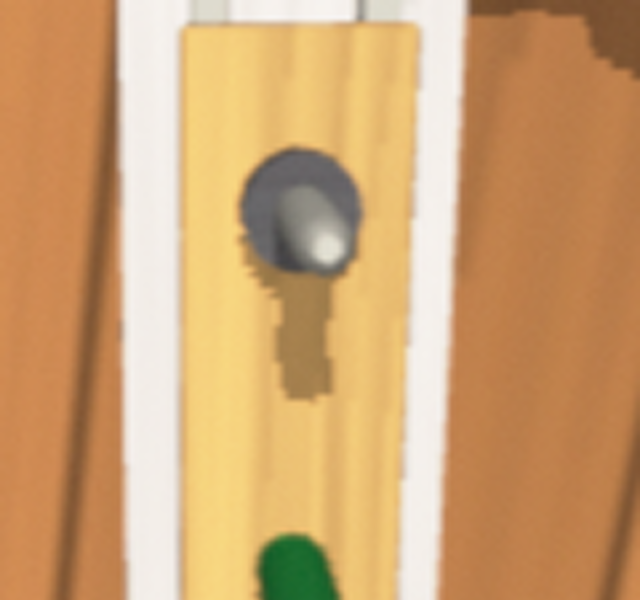

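The crop shows the post tip at (291.5,156.5) and the boss centre at (286.4,149.2) in full wrist pixels. That puts the post at about (610.5, -133), and the depth data agrees. Going to the disc.

Request:
step_arm(
  deltas=[
    [[-0.1, 1, 0], [0, 0, 0]],
    [[-0.1, 1, 0], [0, 0, 0]],
    [[-0.1, 1, 0], [0, 0, 0]],
    [[-0.1, 1, 0], [0, 0, 0]],
    [[-0.1, 1, 0], [0, 0, 0]],
    [[-0.1, 1, 0], [0, 0, 0]],
    [[-0.1, 1, 0], [0, 0, 0]],
    [[-0.1, 1, 0], [0, 0, 0]],
    [[-0.1, 1, 0], [0, 0, 0]],
    [[-0.1, 1, 0], [0, 0, 0]],
    [[-0.1, 1, 0], [0, 0, 0]],
    [[-0.1, 1, 0], [0, 0, 0]],
    [[-0.1, 1, 0], [0, 0, 0]],
    [[-0.1, 1, 0], [0, 0, 0]],
    [[-0.1, 1, -0.5], [0, 0, 0]],
    [[-0.1, 1, -1], [0, 0, 0]],
    [[-0.1, 1, -1], [0, 0, 0]],
    [[-0.2, 1, -1], [0, 0, 0]],
    [[-0.2, 1, -1], [0, 0, 0]],
    [[0, 0.1, -0.5], [0, 0, 0]],
  ],
)

```text
time: 7.58
position: [516.5, 325.9, 145.0]
eef_rot: [0.666, 0.746, -0.003, -0.002]
force: [0.0, 0.3, -1.8]
gripper_width: 85.0
grasp_force: 0.0
```

Request:
step_arm(
  deltas=[
    [[0, 0, 0], [0, 0, 0]],
    [[0, 0, 0], [0, 0, 0]],
    [[0, 0, 0], [0, 0, 0]],
    [[0, 0, 0], [0, 0, 0]],
  ],
)

```text
time: 7.92
position: [520.3, 322.7, 153.4]
eef_rot: [0.668, 0.744, 0.001, 0.001]
force: [0.0, -0.2, 0.0]
gripper_width: 85.5
grasp_force: 0.0
```

Run:
```python
from h import *
s=readout.sense();print(s['position'],s['eef_rot'])
p,d,K,V=snap('wrist');np.savez('pics/w2.npz',p=p,d=d,K=K,V=V);print(proj(s['position'],K,V),proj((518.5,323.8,10),K,V))
cv2.imwrite('pics/w2.png',p[:,:,::-1])
```

```text
[520.26573571 322.67774929 153.42933771] [6.68085499e-01 7.44082862e-01 1.41966779e-03 6.67712200e-04]
[253.5412036 243.063475 ] [252.28199471 178.22554633]
```

View pics/w2.png

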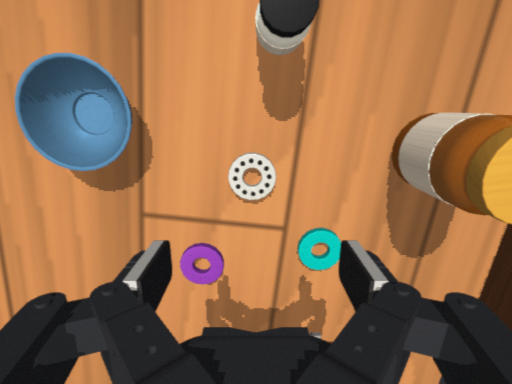

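The disc is at (252,178), centred between the fingers, as predicted to within 1 mm. Purple is at (202,264) and turquoise at (320,249), both clear of the fingers.

Request:
step_arm(
  deltas=[
    [[-0.07, 0.05, -1], [0, 0, 0]],
    [[0, 0, -1], [0, 0, 0]],
    [[0, 0, -1], [0, 0, 0]],
    [[0, 0, -1], [0, 0, 0]],
    [[0, 0, -1], [0, 0, 0]],
    [[0, 0, -0.8], [0, 0, 0]],
    [[0, 0, -0.4], [0, 0, 0]],
    [[0, 0, 0], [0, 0, 0]],
    [[0, 0, 0], [0, 0, 0]],
    [[0, 0, 0], [0, 0, 0]],
  ],
)

```text
time: 8.8
position: [518.6, 325.2, -1.2]
eef_rot: [0.668, 0.744, 0.002, 0.001]
force: [-0.6, 0.6, -0.3]
gripper_width: 85.3
grasp_force: 0.0
```

Request:
step_arm(
  deltas=[
    [[0, 0, 0], [0, 0, 0]],
    [[0, 0, 0], [0, 0, 0]],
    [[0, 0, 0], [0, 0, 0]],
    [[0, 0, 0], [0, 0, 0]],
    [[0, 0, 0], [0, 0, 0]],
    [[0, 0, 0], [0, 0, 0]],
    [[0, 0, 0], [0, 0, 0]],
    [[0, 0, 0], [0, 0, 0]],
  ],
  hand=255,
  force=30,
)

```text
time: 9.47
position: [517.8, 325.1, -2.1]
eef_rot: [0.667, 0.745, 0.001, 0.0]
force: [-2.5, -1.0, 6.4]
gripper_width: 49.2
grasp_force: 30.6
```

Request:
step_arm(
  deltas=[
    [[0, 0, 0.4], [0, 0, 0]],
    [[0, 0, 1], [0, 0, 0]],
    [[0, 0, 1], [0, 0, 0]],
    [[0, 0, 1], [0, 0, 0]],
    [[0, 0, 1], [0, 0, 0]],
    [[0, 0, 1], [0, 0, 0]],
    [[0, 0, 1], [0, 0, 0]],
    [[0, 0, 1], [0, 0, 0]],
    [[0, 0, 1], [0, 0, 0]],
    [[0, -0.5, 1], [0, 0, 0]],
    [[0, -1, 0.6], [0, 0, 0]],
    [[0, -1, 0], [0, 0, 0]],
    [[0, -1, 0], [0, 0, 0]],
    [[0, 0, 0], [0, 0, 0]],
  ],
)

```text
time: 10.63
position: [517.6, 233.6, 247.7]
eef_rot: [0.669, 0.743, 0.0, 0.001]
force: [-1.1, -0.2, -1.7]
gripper_width: 49.0
grasp_force: 31.4
```

Request:
step_arm(
  deltas=[
    [[0.25, -0.8, 0], [0, 0, 0]],
    [[0.25, -1, 0], [0, 0, 0]],
    [[0.25, -1, 0], [0, 0, 0]],
    [[0.25, -1, 0], [0, 0, 0]],
    [[0.25, -1, 0], [0, 0, 0]],
    [[0.25, -1, 0], [0, 0, 0]],
    [[0.25, -1, 0], [0, 0, 0]],
    [[0.25, -1, 0], [0, 0, 0]],
    [[0.25, -1, 0], [0, 0, 0]],
    [[0.25, -1, 0], [0, 0, 0]],
    [[0.25, -1, 0], [0, 0, 0]],
    [[0.25, -1, -0.2], [0, 0, 0]],
    [[0.25, -1, -0.8], [0, 0, 0]],
    [[0.25, -1, -1], [0, 0, 0]],
    [[0.2, -1, -1], [0, 0, 0]],
    [[0, 0, -1], [0, 0, 0]],
    [[0, 0, -0.8], [0, 0, 0]],
    [[0, 0, 0], [0, 0, 0]],
    [[0, 0, 0], [0, 0, 0]],
    [[0, 0, 0], [0, 0, 0]],
  ],
)

```text
time: 12.3
position: [610.4, -132.5, 128.1]
eef_rot: [0.667, 0.745, 0.0, 0.001]
force: [-0.6, 0.2, -0.3]
gripper_width: 48.8
grasp_force: 31.4
```

Run:
```python
from h import *
s=readout.sense();print(s['position'],s['eef_rot'],s['gripper_width'],s['force'])
p,d,K,V=snap('wrist');np.savez('pics/w3.npz',p=p,d=d,K=K,V=V);print(proj(s['position'],K,V),proj((610.5,-132.8,95),K,V))
cv2.imwrite('pics/w3.png',cv2.resize(p[150:342,128:384],(800,600),interpolation=cv2.INTER_CUBIC)[:,:,::-1])
```

```text
[ 610.38150494 -132.51118595  128.13077321] [6.67306830e-01 7.44782253e-01 4.88812675e-04 8.66501187e-04] 48.80661027100519 [-0.55119154  0.20316342 -0.32024574]
[253.51847518 243.13232524] [253.825622   220.56349033]
```

View pics/w3.png

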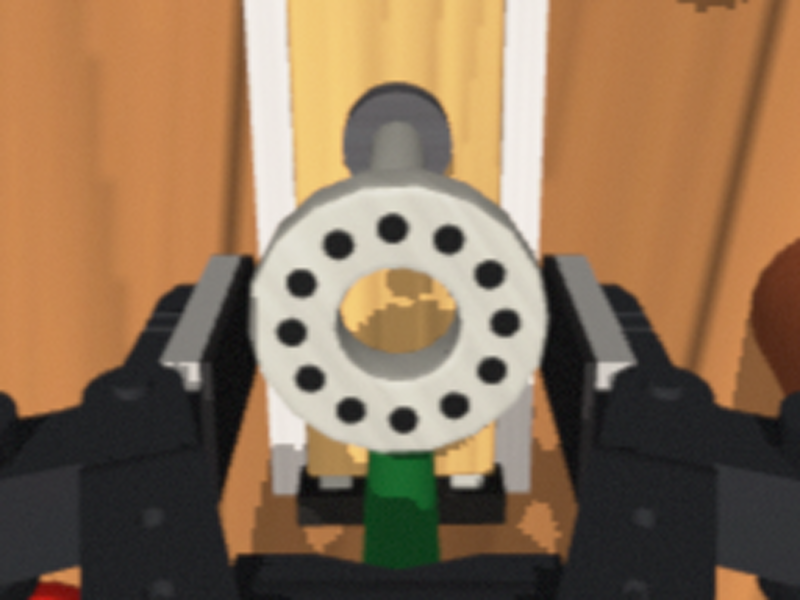

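Run:
```python
from h import *
w=np.load('pics/w3.npz');K,V=w['K'],w['V']
f=lambda x,y:(128+x*.32,150+y*.32)
print('ring',onplane(f(398,319),K,V,140),onplane(f(398,319),K,V,138)); print('boss front edge/mid',onplane(f(398,137),K,V,42), onplane(f(398,84),K,V,42), 'post shaft',onplane(f(398,160),K,V,70))
```

```text
ring [ 611.25297355 -131.42926418  140.        ] [ 611.37783196 -132.51481261  138.        ]
boss front edge/mid [ 611.40922949 -130.47357662   42.        ] [ 609.80810302 -115.93149263   42.        ] post shaft [ 611.01645536 -127.58477535   70.        ]
```

The disc's hole is at crop (398,319), and the boss and post are in line at u=398. Both sit at about (611.3, -131.5) within 1 mm, so I'm lowering.

Request:
step_arm(
  deltas=[
    [[0, 0, -0.6], [0, 0, 0]],
    [[0, 0, -0.5], [0, 0, 0]],
    [[0, 0, -0.3], [0, 0, 0]],
    [[0, 0, -0.3], [0, 0, 0]],
    [[0, 0, -0.3], [0, 0, 0]],
    [[0, 0, -0.3], [0, 0, 0]],
    [[0, 0, -0.3], [0, 0, 0]],
    [[0, 0, 0], [0, 0, 0]],
    [[0, 0, 0], [0, 0, 0]],
  ],
)

```text
time: 13.1
position: [609.4, -132.7, 60.6]
eef_rot: [0.668, 0.745, -0.0, -0.001]
force: [-0.1, 0.5, -0.4]
gripper_width: 49.0
grasp_force: 31.4
```

Request:
step_arm(
  deltas=[
    [[0, 0, -0.4], [0, 0, 0]],
    [[0, 0, -0.3], [0, 0, 0]],
    [[0, 0, -0.2], [0, 0, 0]],
    [[0, 0, 0], [0, 0, 0]],
    [[0, 0, 0], [0, 0, 0]],
  ],
)

```text
time: 13.52
position: [609.8, -132.8, 39.9]
eef_rot: [0.667, 0.745, 0.0, 0.0]
force: [-3.2, 1.3, 6.9]
gripper_width: 48.5
grasp_force: 32.0
```

Request:
step_arm(
  deltas=[
    [[0, 0, 0], [0, 0, 0]],
    [[0, 0, 0], [0, 0, 0]],
    [[0, 0, 0], [0, 0, 0]],
    [[0, 0, 0], [0, 0, 0]],
    [[0, 0, 0], [0, 0, 0]],
    [[0, 0, 1], [0, 0, 0]],
    [[0, 0, 1], [0, 0, 0]],
    [[0, 0, 1], [0, 0, 0]],
    [[0, 0, 1], [0, 0, 0]],
    [[0, 0, 0.6], [0, 0, 0]],
    [[-0.9, -0.45, 0], [0, 0, 0]],
    [[-0.9, -0.45, 0], [0, 0, 0]],
    [[-0.9, -0.45, 0], [0, 0, 0]],
    [[-0.9, -0.45, 0], [0, 0, 0]],
    [[-0.9, -0.45, 0], [0, 0, 0]],
    [[-0.9, -0.45, 0], [0, 0, 0]],
    [[-0.9, -0.45, 0], [0, 0, 0]],
    [[0, 0, 0], [0, 0, 0]],
    [[0, 0, 0], [0, 0, 0]],
    [[0, 0, 0], [0, 0, 0]],
  ],
  hand=0,
)

```text
time: 15.18
position: [452.7, -211.4, 153.9]
eef_rot: [0.668, 0.745, 0.0, 0.0]
force: [-0.1, 0.6, 0.7]
gripper_width: 85.5
grasp_force: 0.0
```

```bash
cat > look.py <<'E'
from h import *
import sys
c,h,name=sys.argv[1],float(sys.argv[2]),sys.argv[3]
s=readout.sense();print(s['position'],s['eef_rot'])
p,d,K,V=snap('wrist');np.savez(f'pics/{name}.npz',p=p,d=d,K=K,V=V)
u,v=proj((s['position'][0],s['position'][1],h),K,V).astype(int);a,A=blob(p,c,(u-75,v-75,u+75,v+75))
print(a,A); P=onplane(a,K,V,h);print('P',P,'move',(P-s['position'])/25)
print('all',[(n,)+tuple(onplane(b,K,V,h).round(1)) for n in('white','red','blue') for b,B in [blob(p,n,(0,0,512,300))] if B>300])
cv2.imwrite(f'pics/{name}.png',p[:,:,::-1])
E
python3 look.py white 8 w4
```

```text
[ 452.65900316 -211.4438871   153.94391768] [6.67569330e-01 7.44547524e-01 2.90811453e-04 2.98726916e-04]
[253.77514022 178.72826522] 1664.0
P [ 452.22397625 -211.45369927    8.        ] move [-1.74010765e-02 -3.92486780e-04 -5.83775671e+00]
all [('white', np.float64(573.8), np.float64(-134.1), np.float64(8.0)), ('red', np.float64(502.4), np.float64(-341.4), np.float64(8.0))]
```

View pics/w4.png

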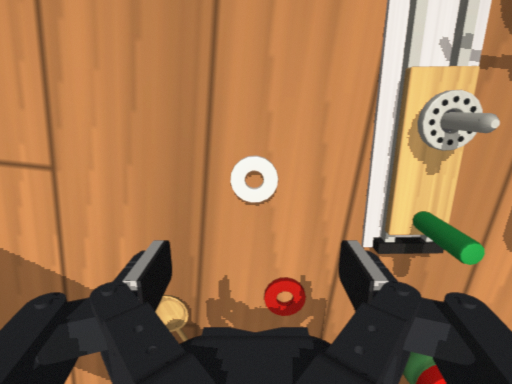

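The disc lies flat on the boss at (450,120). The spacer is centred at (254,179). Grasping it.

Request:
step_arm(
  deltas=[
    [[-0.02, 0, -1], [0, 0, 0]],
    [[0, 0, -1], [0, 0, 0]],
    [[0, 0, -1], [0, 0, 0]],
    [[0, 0, -1], [0, 0, 0]],
    [[0, 0, -1], [0, 0, 0]],
    [[0, 0, -0.8], [0, 0, 0]],
    [[0, 0, -0.4], [0, 0, 0]],
    [[0, 0, 0], [0, 0, 0]],
    [[0, 0, 0], [0, 0, 0]],
    [[0, 0, 0], [0, 0, 0]],
  ],
)

```text
time: 16.07
position: [452.9, -211.9, 0.4]
eef_rot: [0.667, 0.745, 0.0, 0.001]
force: [0.1, 0.0, -0.2]
gripper_width: 85.4
grasp_force: 0.0
```

Request:
step_arm(
  deltas=[
    [[0, 0, 0], [0, 0, 0]],
    [[0, 0, 0], [0, 0, 0]],
    [[0, 0, 0], [0, 0, 0]],
    [[0, 0, 0], [0, 0, 0]],
    [[0, 0, 0], [0, 0, 0]],
    [[0, 0, 0], [0, 0, 0]],
    [[0, 0, 0], [0, 0, 0]],
    [[0, 0, 0], [0, 0, 0]],
  ],
  hand=255,
)

```text
time: 16.73
position: [452.4, -211.9, 0.2]
eef_rot: [0.668, 0.745, 0.0, 0.001]
force: [-0.8, 0.9, 6.1]
gripper_width: 47.4
grasp_force: 30.9
```

Request:
step_arm(
  deltas=[
    [[0, 0, 0.4], [0, 0, 0]],
    [[0, 0, 1], [0, 0, 0]],
    [[0, 0, 1], [0, 0, 0]],
    [[0, 0, 1], [0, 0, 0]],
    [[0, 0, 1], [0, 0, 0]],
    [[0, 0, 1], [0, 0, 0]],
    [[0.6, 0.3, 0], [0, 0, 0]],
    [[0.95, 0.48, 0], [0, 0, 0]],
    [[0.95, 0.48, 0], [0, 0, 0]],
    [[0.95, 0.48, 0], [0, 0, 0]],
    [[0.95, 0.48, 0], [0, 0, 0]],
    [[0.95, 0.48, 0], [0, 0, 0]],
    [[0.95, 0.47, 0], [0, 0, 0]],
    [[0, 0, 0], [0, 0, 0]],
    [[0, 0, 0], [0, 0, 0]],
    [[0, 0, 0], [0, 0, 0]],
    [[0, 0, 0], [0, 0, 0]],
  ],
)

```text
time: 18.15
position: [608.6, -132.9, 134.1]
eef_rot: [0.668, 0.744, -0.0, 0.0]
force: [0.2, -0.7, 0.3]
gripper_width: 47.5
grasp_force: 31.3
```

```bash
cat > held.py <<'E'
from h import *
import sys
c,off,name=sys.argv[1],float(sys.argv[2]),sys.argv[3]
s=readout.sense();print(s['position'],s['gripper_width'],s['force'])
p,d,K,V=snap('wrist');np.savez(f'pics/{name}.npz',p=p,d=d,K=K,V=V)
h=cv2.cvtColor(p[205:296,205:303],cv2.COLOR_RGB2HSV)
m=cv2.inRange(h,*C[c])
if c=='red': m|=cv2.inRange(h,(174,150,60),(180,255,255))
if c=='white': m=cv2.inRange(h,(0,0,165),(180,40,255))
cs,hi=cv2.findContours(m,cv2.RETR_CCOMP,cv2.CHAIN_APPROX_NONE)
k=sorted(cs,key=cv2.contourArea)[-2:]
for q in k:
    (x,y),ax,an=cv2.fitEllipse(q); print('ellipse',x+205,y+205,ax,'->',onplane((x+205,y+205),K,V,s['position'][2]+off))
cv2.imwrite(f'pics/{name}.png',cv2.resize(p[150:342,128:384],(800,600),interpolation=cv2.INTER_CUBIC)[:,:,::-1])
E
python3 held.py white 9 w5
```

```text
[ 608.57450315 -132.85361669  134.12211536] 47.45227098798156 [ 0.22420455 -0.65707985  0.28025328]
ellipse 254.5774383544922 248.4256706237793 (32.00580978393555, 40.21352767944336) -> [ 609.00131785 -131.28439971  143.12211536]
ellipse 255.5251235961914 246.52004623413086 (95.28437042236328, 102.0242919921875) -> [ 609.37229061 -130.1400878   143.12211536]
```

View pics/w5.png

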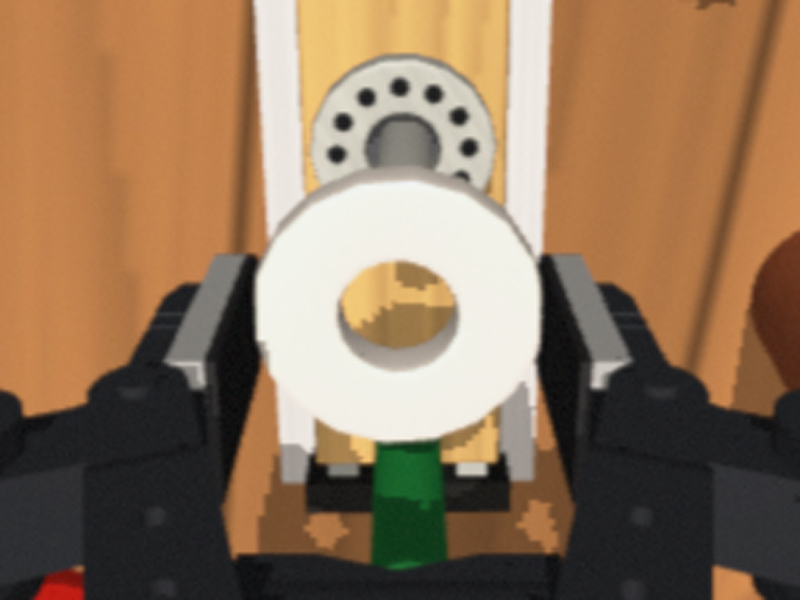

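The spacer's hole is at crop (398,315) and the post at u≈403, so I'm shifting about +1.5 mm in x and -1 mm in y, then lowering.

Request:
step_arm(
  deltas=[
    [[0.06, -0.04, -0.6], [0, 0, 0]],
    [[0, 0, -0.5], [0, 0, 0]],
    [[0, 0, -0.3], [0, 0, 0]],
    [[0, 0, -0.3], [0, 0, 0]],
    [[0, 0, -0.3], [0, 0, 0]],
    [[0, 0, -0.3], [0, 0, 0]],
    [[0, 0, -0.3], [0, 0, 0]],
    [[0, 0, 0], [0, 0, 0]],
    [[0, 0, 0], [0, 0, 0]],
  ],
)

```text
time: 18.95
position: [610.4, -133.2, 68.1]
eef_rot: [0.667, 0.745, -0.0, -0.001]
force: [-0.6, -0.3, -0.8]
gripper_width: 47.5
grasp_force: 31.3
```

Request:
step_arm(
  deltas=[
    [[0, 0, -0.3], [0, 0, 0]],
    [[0, 0, -0.2], [0, 0, 0]],
    [[0, 0, -0.1], [0, 0, 0]],
    [[0, 0, 0], [0, 0, 0]],
    [[0, 0, 0], [0, 0, 0]],
  ],
)

```text
time: 19.37
position: [610.6, -133.2, 53.5]
eef_rot: [0.667, 0.745, -0.0, -0.0]
force: [0.3, -0.3, -0.6]
gripper_width: 47.7
grasp_force: 31.3
```

Request:
step_arm(
  deltas=[
    [[0, 0, -0.08], [0, 0, 0]],
    [[0, 0, 0], [0, 0, 0]],
    [[0, 0, 0], [0, 0, 0]],
  ],
)

```text
time: 19.62
position: [611.1, -133.4, 52.3]
eef_rot: [0.667, 0.745, 0.0, 0.0]
force: [1.1, -0.4, 1.0]
gripper_width: 48.1
grasp_force: 31.4
```

Request:
step_arm(
  deltas=[
    [[0, 0, 0], [0, 0, 0]],
    [[0, 0, 0], [0, 0, 0]],
    [[0, 0, 0], [0, 0, 0]],
    [[0, 0, 0], [0, 0, 0]],
    [[0, 0, 0], [0, 0, 0]],
    [[0, 0, 1], [0, 0, 0]],
    [[0, 0, 1], [0, 0, 0]],
    [[0, 0, 1], [0, 0, 0]],
    [[0, 0, 1], [0, 0, 0]],
    [[-0.47, -0.97, 0], [0, 0, 0]],
    [[-0.47, -0.97, 0], [0, 0, 0]],
    [[-0.47, -0.97, 0], [0, 0, 0]],
    [[-0.47, -0.97, 0], [0, 0, 0]],
    [[-0.47, -0.97, 0], [0, 0, 0]],
    [[-0.47, -0.97, 0], [0, 0, 0]],
    [[-0.47, -0.97, 0], [0, 0, 0]],
    [[-0.47, -0.97, 0], [0, 0, 0]],
    [[-0.47, -0.97, 0], [0, 0, 0]],
    [[0, 0, 0], [0, 0, 0]],
    [[0, 0, 0], [0, 0, 0]],
  ],
  hand=0,
)

```text
time: 21.28
position: [504.2, -352.7, 151.6]
eef_rot: [0.668, 0.744, 0.0, -0.0]
force: [0.6, 0.4, -0.1]
gripper_width: 85.6
grasp_force: 0.0
```

Request:
step_arm(
  deltas=[
    [[0, 0, 0], [0, 0, 0]],
    [[0, 0, 0], [0, 0, 0]],
  ],
)

```text
time: 21.45
position: [505.5, -350.6, 151.8]
eef_rot: [0.667, 0.745, 0.0, -0.0]
force: [-0.4, -0.3, 0.1]
gripper_width: 85.5
grasp_force: 0.0
```

```bash
python3 look.py red 8 w6
```

```text
[ 505.51625618 -350.62477947  151.77411584] [ 6.67050650e-01  7.45012336e-01  2.11815617e-04 -5.99699787e-05]
[252.9313053  180.49607317] 1676.5
P [ 504.27400211 -352.05392467    8.        ] move [-0.04969016 -0.05716581 -5.75096463]
all [('white', np.float64(584.3), np.float64(-223.4), np.float64(8.0)), ('red', np.float64(722.3), np.float64(-427.9), np.float64(8.0))]
```

View pics/w6.png

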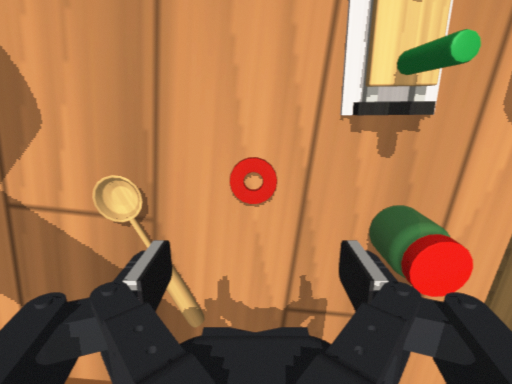

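The clamp is at (253,180). The spoon bowl at (118,198) lies close to where the left finger comes down, so I'll narrow the opening to about 62 mm first.

Request:
step_arm(
  deltas=[
    [[-0.05, -0.06, -1], [0, 0, 0]],
    [[0, 0, -1], [0, 0, 0]],
    [[0, 0, 0], [0, 0, 0]],
    [[0, 0, 0], [0, 0, 0]],
  ],
  hand=70,
)

```text
time: 21.83
position: [503.3, -351.5, 100.2]
eef_rot: [0.667, 0.745, -0.0, -0.002]
force: [-0.5, -0.3, 0.7]
gripper_width: 61.8
grasp_force: 0.0
```

```bash
python3 look.py red 8 w7
```

```text
[ 503.33331991 -351.50888081  100.16192375] [ 6.66989869e-01  7.45064065e-01 -5.94150173e-05 -2.01261705e-03]
[255.54377244 194.63359569] 2414.0
P [ 504.31571689 -351.79549806    8.        ] move [ 0.03929588 -0.01146469 -3.68647695]
all [('white', np.float64(585.3), np.float64(-232.6), np.float64(8.0)), ('red', np.float64(504.3), np.float64(-351.8), np.float64(8.0))]
```

Request:
step_arm(
  deltas=[
    [[0.04, 0, -1], [0, 0, 0]],
    [[0, 0, -1], [0, 0, 0]],
    [[0, 0, -1], [0, 0, 0]],
    [[0, 0, -0.6], [0, 0, 0]],
    [[0, 0, -0.4], [0, 0, 0]],
    [[0, 0, 0], [0, 0, 0]],
    [[0, 0, 0], [0, 0, 0]],
  ],
)

```text
time: 22.47
position: [505.5, -353.4, 3.3]
eef_rot: [0.667, 0.745, 0.0, 0.001]
force: [0.8, -0.4, 1.1]
gripper_width: 62.0
grasp_force: 0.0
```

Request:
step_arm(
  deltas=[
    [[0, 0, 0], [0, 0, 0]],
    [[0, 0, 0], [0, 0, 0]],
    [[0, 0, 0], [0, 0, 0]],
    [[0, 0, 0], [0, 0, 0]],
    [[0, 0, 0], [0, 0, 0]],
    [[0, 0, 0], [0, 0, 0]],
  ],
  hand=255,
)

```text
time: 22.97
position: [505.9, -353.9, 5.0]
eef_rot: [0.667, 0.745, 0.0, 0.002]
force: [-2.7, 1.3, 5.5]
gripper_width: 46.6
grasp_force: 29.9
```

Request:
step_arm(
  deltas=[
    [[0, 0, 0.4], [0, 0, 0]],
    [[0, 0, 1], [0, 0, 0]],
    [[0, 0, 1], [0, 0, 0]],
    [[0, 0, 1], [0, 0, 0]],
    [[0, 0, 1], [0, 0, 0]],
    [[0, 0, 1], [0, 0, 0]],
    [[0.45, 0.95, 0], [0, 0, 0]],
    [[0.47, 0.98, 0], [0, 0, 0]],
    [[0.47, 0.98, 0], [0, 0, 0]],
    [[0.47, 0.98, 0], [0, 0, 0]],
    [[0.47, 0.98, 0], [0, 0, 0]],
    [[0.47, 0.98, 0], [0, 0, 0]],
    [[0.47, 0.98, 0], [0, 0, 0]],
    [[0.47, 0.98, 0], [0, 0, 0]],
    [[0.47, 0.98, 0], [0, 0, 0]],
    [[0, 0, 0], [0, 0, 0]],
    [[0, 0, 0], [0, 0, 0]],
    [[0, 0, 0], [0, 0, 0]],
    [[0, 0, 0], [0, 0, 0]],
  ],
)

```text
time: 24.55
position: [609.8, -134.3, 137.4]
eef_rot: [0.668, 0.744, -0.0, 0.0]
force: [0.2, 0.6, -0.8]
gripper_width: 46.4
grasp_force: 30.9
```

```bash
python3 held.py red 6 w8
```

```text
[ 609.75746398 -134.33692281  137.39113249] 46.352426908364414 [ 0.21589471  0.55445276 -0.82840695]
ellipse 254.90385055541992 240.5015411376953 (28.931861877441406, 37.50908660888672) -> [ 610.02547227 -129.71588248  143.39113249]
ellipse 254.9451789855957 242.06382751464844 (80.34976959228516, 89.51882934570312) -> [ 610.14462414 -130.61596698  143.39113249]
```

View pics/w8.png

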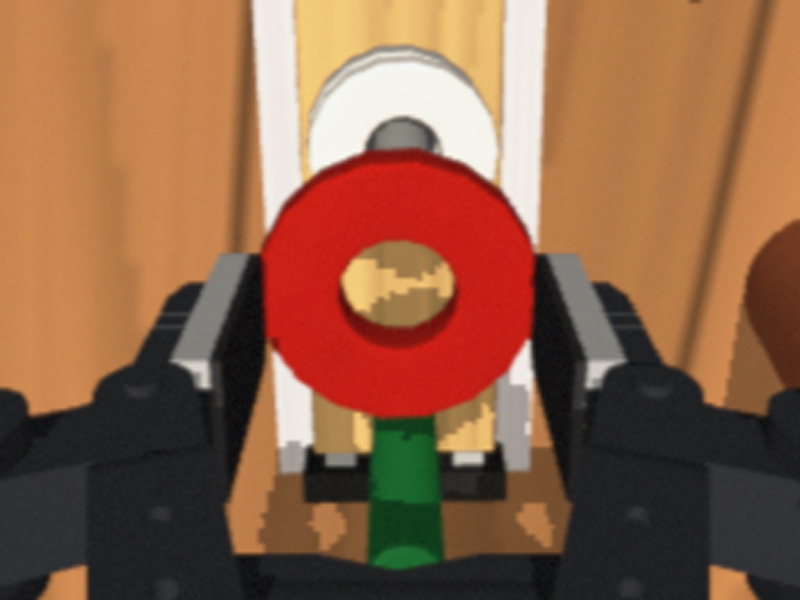

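The clamp's hole is at crop (398,285) and the post at u≈401. The ring sits about 5 mm lower in the fingers than the spacer did. Small shift, then lower.

Request:
step_arm(
  deltas=[
    [[0.04, -0.03, -0.6], [0, 0, 0]],
    [[0, 0, -0.4], [0, 0, 0]],
    [[0, 0, -0.3], [0, 0, 0]],
    [[0, 0, -0.3], [0, 0, 0]],
    [[0, 0, -0.3], [0, 0, 0]],
    [[0, 0, -0.3], [0, 0, 0]],
    [[0, 0, -0.3], [0, 0, 0]],
    [[0, 0, 0], [0, 0, 0]],
    [[0, 0, 0], [0, 0, 0]],
  ],
)

```text
time: 25.35
position: [610.7, -133.9, 73.6]
eef_rot: [0.667, 0.745, -0.0, -0.001]
force: [0.8, 0.8, -0.4]
gripper_width: 45.9
grasp_force: 30.9
```

Request:
step_arm(
  deltas=[
    [[0, 0, -0.12], [0, 0, 0]],
    [[0, 0, -0.12], [0, 0, 0]],
    [[0, 0, -0.08], [0, 0, 0]],
    [[0, 0, 0], [0, 0, 0]],
    [[0, 0, 0], [0, 0, 0]],
  ],
)

```text
time: 25.77
position: [611.0, -134.0, 66.4]
eef_rot: [0.667, 0.745, 0.0, 0.0]
force: [-0.1, -0.1, -1.4]
gripper_width: 46.2
grasp_force: 31.0
```

Request:
step_arm(
  deltas=[
    [[0, 0, -0.08], [0, 0, 0]],
    [[0, 0, 0], [0, 0, 0]],
    [[0, 0, 0], [0, 0, 0]],
  ],
)

```text
time: 26.02
position: [611.2, -134.1, 66.1]
eef_rot: [0.667, 0.745, 0.0, 0.001]
force: [-3.2, 0.5, 6.8]
gripper_width: 46.8
grasp_force: 32.9
```

Request:
step_arm(
  deltas=[
    [[0, 0, 0], [0, 0, 0]],
    [[0, 0, 0], [0, 0, 0]],
    [[0, 0, 0], [0, 0, 0]],
    [[0, 0, 0], [0, 0, 0]],
    [[0, 0, 0], [0, 0, 0]],
    [[0, 0, 1], [0, 0, 0]],
    [[0, 0, 1], [0, 0, 0]],
    [[0, 0, 1], [0, 0, 0]],
    [[0, 0, 0.8], [0, 0, 0]],
    [[-0.9, 0.87, 0], [0, 0, 0]],
    [[-0.9, 0.87, 0], [0, 0, 0]],
    [[-0.9, 0.87, 0], [0, 0, 0]],
    [[-0.9, 0.87, 0], [0, 0, 0]],
    [[-0.9, 0.87, 0], [0, 0, 0]],
    [[-0.9, 0.87, 0], [0, 0, 0]],
    [[-0.9, 0.87, 0], [0, 0, 0]],
    [[-0.9, 0.87, 0], [0, 0, 0]],
    [[0, 0, 0], [0, 0, 0]],
    [[0, 0, 0], [0, 0, 0]],
    [[0, 0, 0], [0, 0, 0]],
  ],
  hand=0,
)

```text
time: 27.68
position: [431.3, 39.8, 159.5]
eef_rot: [0.667, 0.745, 0.0, 0.001]
force: [0.5, 0.2, -0.1]
gripper_width: 85.5
grasp_force: 0.0
```

```bash
python3 look.py blue 36 w9
python3 - <<'E'
from h import *
p=snap('scene')[0];w=np.load('pics/w9.npz')['p']
cv2.imwrite('pics/w9s.png',np.hstack([cv2.resize(w,(400,300)),cv2.resize(p[170:245,170:270],(400,300),interpolation=2)])[:,:,::-1])
E
```

```text
[431.30909537  39.80652129 159.50109305] [6.67336798e-01 7.44755861e-01 1.93139257e-04 5.18108503e-04]
[253.5217445 178.7588337] 1349.0
P [430.13578324  45.29053779  36.        ] move [-0.04693249  0.21936066 -4.94004372]
all [('white', np.float64(572.5), np.float64(42.2), np.float64(36.0)), ('blue', np.float64(430.1), np.float64(45.3), np.float64(36.0))]
```

View pics/w9s.png

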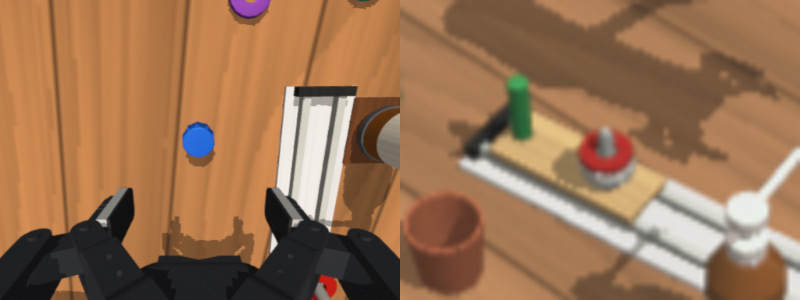

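The right half shows the disc, spacer and red ring stacked flat on the post. The left half shows the cap at (199,141). Grasping the cap.

Request:
step_arm(
  deltas=[
    [[-0.04, 0.1, -1], [0, 0, 0]],
    [[0, 0, -1], [0, 0, 0]],
    [[0, 0, -1], [0, 0, 0]],
    [[0, 0, -1], [0, 0, 0]],
    [[0, 0, -1], [0, 0, 0]],
    [[0, 0, -0.8], [0, 0, 0]],
    [[0, 0, -0.25], [0, 0, 0]],
    [[0, 0, 0], [0, 0, 0]],
    [[0, 0, 0], [0, 0, 0]],
  ],
)

```text
time: 28.53
position: [430.5, 42.1, 8.6]
eef_rot: [0.668, 0.744, -0.0, -0.0]
force: [0.5, 0.2, 1.0]
gripper_width: 85.4
grasp_force: 0.0
```

Request:
step_arm(
  deltas=[
    [[0, 0, 0], [0, 0, 0]],
    [[0, 0, 0], [0, 0, 0]],
    [[0, 0, 0], [0, 0, 0]],
    [[0, 0, 0], [0, 0, 0]],
    [[0, 0, 0], [0, 0, 0]],
    [[0, 0, 0], [0, 0, 0]],
    [[0, 0, 0], [0, 0, 0]],
    [[0, 0, 0], [0, 0, 0]],
  ],
  hand=255,
)

```text
time: 29.2
position: [430.8, 42.5, 9.3]
eef_rot: [0.667, 0.745, 0.001, 0.001]
force: [-0.3, 0.1, 5.4]
gripper_width: 39.1
grasp_force: 30.3
```

Request:
step_arm(
  deltas=[
    [[0, 0, 0.4], [0, 0, 0]],
    [[0, 0, 1], [0, 0, 0]],
    [[0, 0, 1], [0, 0, 0]],
    [[0, 0, 1], [0, 0, 0]],
    [[0, 0, 1], [0, 0, 0]],
    [[0, 0, 1], [0, 0, 0]],
    [[0.9, -0.85, 0], [0, 0, 0]],
    [[0.9, -0.88, 0], [0, 0, 0]],
    [[0.9, -0.88, 0], [0, 0, 0]],
    [[0.9, -0.88, 0], [0, 0, 0]],
    [[0.9, -0.88, 0], [0, 0, 0]],
    [[0.9, -0.88, 0], [0, 0, 0]],
    [[0.9, -0.88, 0], [0, 0, 0]],
    [[0.9, -0.88, 0], [0, 0, 0]],
    [[0, 0, 0], [0, 0, 0]],
    [[0, 0, 0], [0, 0, 0]],
    [[0, 0, 0], [0, 0, 0]],
    [[0, 0, 0], [0, 0, 0]],
  ],
)

```text
time: 30.7
position: [609.5, -132.0, 143.5]
eef_rot: [0.667, 0.745, 0.0, -0.0]
force: [0.2, -0.4, -0.6]
gripper_width: 39.3
grasp_force: 30.6
```

```bash
python3 held.py blue 29 w10
```

```text
[ 609.53344474 -132.01338294  143.53755955] 39.327840128366894 [ 0.23246103 -0.36071594 -0.57505738]
ellipse 255.11725997924805 254.48542022705078 (84.99040985107422, 92.49700164794922) -> [ 609.40317882 -122.86546023  172.53755955]
```

View pics/w10.png

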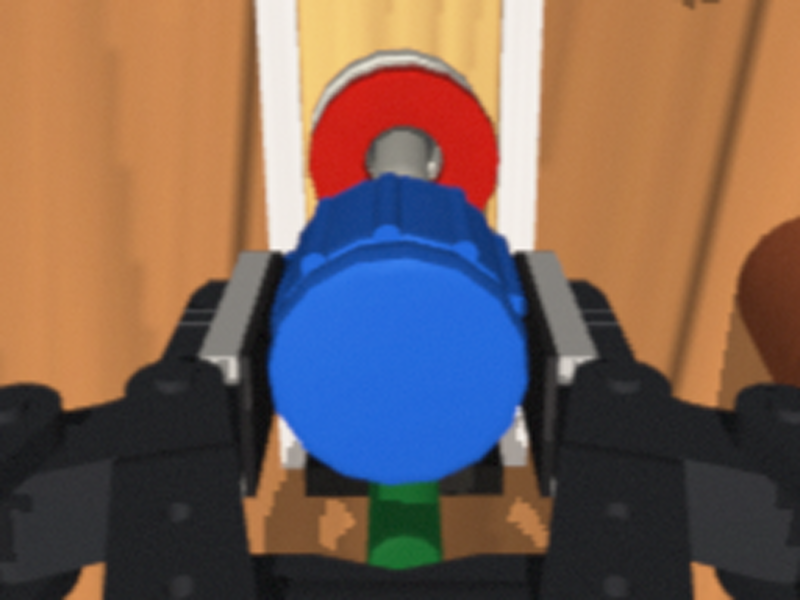

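Run:
```python
from h import *
w=np.load('pics/w10.npz');K,V=w['K'],w['V']
f=lambda x,y:(128+x*.32,150+y*.32)
for z in (168,171):print('cap',onplane(f(399,367),K,V,z)); 
print('back bottom edge',onplane(f(400,176),K,V,143.5-9),'clamp back edge',onplane(f(403,66),K,V,70),'clampL/R',onplane(f(308,158),K,V,70),onplane(f(498,158),K,V,70))
```

```text
cap [ 610.685839   -132.10123231  168.        ]
cap [ 610.47762087 -130.27326543  171.        ]
back bottom edge [ 608.89644574 -113.67056093  134.5       ] clamp back edge [ 609.17728405 -107.65814959   70.        ] clampL/R [ 587.71851533 -134.18284862   70.        ] [ 635.97579692 -128.87414226   70.        ]
```

The cap's top centre is at crop (399,367), in line with the post at u≈402 to within 1 mm. Lowering.

Request:
step_arm(
  deltas=[
    [[0.03, -0.02, -0.6], [0, 0, 0]],
    [[0, 0, -0.4], [0, 0, 0]],
    [[0, 0, -0.3], [0, 0, 0]],
    [[0, 0, -0.3], [0, 0, 0]],
    [[0, 0, -0.3], [0, 0, 0]],
    [[0, 0, -0.3], [0, 0, 0]],
    [[0, 0, 0], [0, 0, 0]],
    [[0, 0, 0], [0, 0, 0]],
  ],
)

```text
time: 31.42
position: [610.4, -133.2, 87.3]
eef_rot: [0.668, 0.745, -0.0, -0.001]
force: [-0.0, 0.3, 0.4]
gripper_width: 39.5
grasp_force: 30.6
```

Request:
step_arm(
  deltas=[
    [[0, 0, -0.12], [0, 0, 0]],
    [[0, 0, -0.12], [0, 0, 0]],
    [[0, 0, -0.12], [0, 0, 0]],
    [[0, 0, 0], [0, 0, 0]],
    [[0, 0, 0], [0, 0, 0]],
  ],
)

```text
time: 31.83
position: [611.0, -133.4, 79.3]
eef_rot: [0.668, 0.745, 0.0, 0.0]
force: [-0.2, -0.2, 1.3]
gripper_width: 39.4
grasp_force: 30.7
```

Request:
step_arm(
  deltas=[
    [[0, 0, -0.06], [0, 0, 0]],
    [[0, 0, 0], [0, 0, 0]],
    [[0, 0, 0], [0, 0, 0]],
  ],
)

```text
time: 32.08
position: [611.1, -133.4, 79.3]
eef_rot: [0.668, 0.745, 0.0, 0.001]
force: [-2.4, 0.9, 7.2]
gripper_width: 39.3
grasp_force: 31.2
```

Request:
step_arm(
  deltas=[
    [[0, 0, 0], [0, 0, 0]],
    [[0, 0, 0], [0, 0, 0]],
    [[0, 0, 0], [0, 0, 0]],
    [[0, 0, 0], [0, 0, 0]],
    [[0, 0, 0], [0, 0, 0]],
    [[0, 0, 1], [0, 0, 0]],
    [[0, 0, 1], [0, 0, 0]],
    [[0, 0, 1], [0, 0, 0]],
    [[0.1, -0.95, 0], [0, 0, 0]],
    [[0.1, -0.95, 0], [0, 0, 0]],
    [[0.1, -0.95, 0], [0, 0, 0]],
    [[0.12, -0.97, 0], [0, 0, 0]],
    [[0, 0, 0], [0, 0, 0]],
    [[0, 0, -1], [0, 0, 0]],
    [[0, 0, -1], [0, 0, 0]],
    [[0, 0, -1], [0, 0, 0]],
    [[0, 0, 0], [0, 0, 0]],
    [[0, 0, 0], [0, 0, 0]],
  ],
  hand=0,
)

```text
time: 33.58
position: [620.1, -228.0, 75.5]
eef_rot: [0.667, 0.745, -0.001, -0.002]
force: [0.3, 0.3, 0.6]
gripper_width: 85.3
grasp_force: 0.0
```

Run:
```python
from h import *
p=snap('wrist')[0];q=snap('scene')[0]
cv2.imwrite('pics/w11.png',np.hstack([cv2.resize(p,(400,300)),cv2.resize(q[170:245,170:270],(400,300),interpolation=2)])[:,:,::-1])
```

```text
(no output)
```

View pics/w11.png

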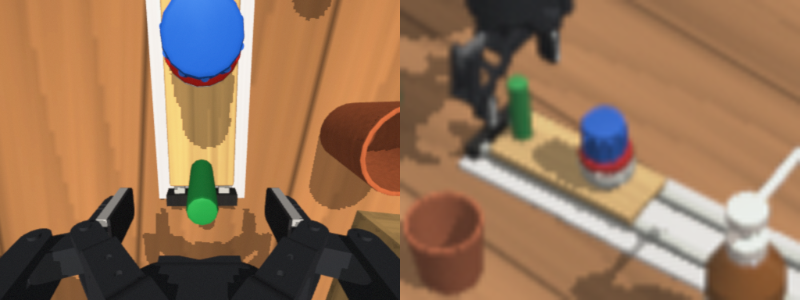

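The cap sits on the red ring and the handle is between the open fingers at (203,195). Gripping it and sliding home. (That was the 14th picture, so I check by numbers from here.)

Request:
step_arm(
  deltas=[
    [[0, 0, 0], [0, 0, 0]],
    [[0, 0, 0], [0, 0, 0]],
    [[0, 0, 0], [0, 0, 0]],
    [[0, 0, 0], [0, 0, 0]],
    [[0, 0, 0], [0, 0, 0]],
    [[0, 0, 0], [0, 0, 0]],
    [[0, 0, 0], [0, 0, 0]],
    [[0, 0, 0], [0, 0, 0]],
  ],
  hand=255,
  force=40,
)

```text
time: 34.35
position: [621.9, -228.8, 78.1]
eef_rot: [0.667, 0.745, 0.0, 0.001]
force: [3.0, 0.3, 1.4]
gripper_width: 18.7
grasp_force: 39.6
```

Request:
step_arm(
  deltas=[
    [[0, 0.1, 0], [0, 0, 0]],
    [[-0.03, 0.25, 0], [0, 0, 0]],
    [[-0.04, 0.4, 0], [0, 0, 0]],
    [[-0.045, 0.4, 0], [0, 0, 0]],
    [[-0.045, 0.4, 0], [0, 0, 0]],
    [[-0.045, 0.4, 0], [0, 0, 0]],
    [[-0.045, 0.4, 0], [0, 0, 0]],
    [[-0.045, 0.4, 0], [0, 0, 0]],
    [[-0.045, 0.4, 0], [0, 0, 0]],
    [[-0.045, 0.4, 0], [0, 0, 0]],
    [[-0.045, 0.4, 0], [0, 0, 0]],
    [[-0.045, 0.4, 0], [0, 0, 0]],
    [[-0.045, 0.4, 0], [0, 0, 0]],
    [[-0.045, 0.4, 0], [0, 0, 0]],
    [[-0.045, 0.4, 0], [0, 0, 0]],
    [[-0.045, 0.4, 0], [0, 0, 0]],
    [[-0.045, 0.4, 0], [0, 0, 0]],
    [[-0.045, 0.4, 0], [0, 0, 0]],
    [[-0.03, 0.3, 0], [0, 0, 0]],
    [[0, 0, 0], [0, 0, 0]],
  ],
)

```text
time: 36.02
position: [600.4, -50.0, 78.0]
eef_rot: [0.667, 0.745, -0.0, -0.001]
force: [-4.6, 0.6, 7.7]
gripper_width: 18.8
grasp_force: 40.3
```

Request:
step_arm(
  deltas=[
    [[-0.04, 0.3, 0], [0, 0, 0]],
    [[-0.03, 0.2, 0], [0, 0, 0]],
    [[-0.02, 0.15, 0], [0, 0, 0]],
    [[0, 0, 0], [0, 0, 0]],
    [[0, 0, 0], [0, 0, 0]],
  ],
)

```text
time: 36.43
position: [598.5, -34.6, 78.0]
eef_rot: [0.667, 0.745, -0.0, -0.001]
force: [-3.1, 1.6, 8.0]
gripper_width: 18.6
grasp_force: 40.2
```

Request:
step_arm(
  deltas=[
    [[-0.01, 0.1, 0], [0, 0, 0]],
    [[-0.01, 0.08, 0], [0, 0, 0]],
    [[0, 0, 0], [0, 0, 0]],
    [[0, 0, 0], [0, 0, 0]],
  ],
)

```text
time: 36.77
position: [598.1, -30.6, 78.0]
eef_rot: [0.667, 0.745, -0.0, -0.001]
force: [-1.9, -1.2, 7.1]
gripper_width: 18.3
grasp_force: 40.2
```

Request:
step_arm(
  deltas=[
    [[-0.01, 0.08, 0], [0, 0, 0]],
    [[-0.01, 0.08, 0], [0, 0, 0]],
    [[0, 0, 0], [0, 0, 0]],
    [[0, 0, 0], [0, 0, 0]],
  ],
)

```text
time: 37.1
position: [598.0, -30.1, 78.1]
eef_rot: [0.668, 0.744, -0.002, 0.002]
force: [-0.9, -10.7, 6.3]
gripper_width: 18.8
grasp_force: 40.0
```

Carriage is home: travel 199.9 mm with the stop felt at 10.7 N. Releasing, rising and going over the pump.

Request:
step_arm(
  deltas=[
    [[0, -0.06, 0], [0, 0, 0]],
    [[0, 0, 0], [0, 0, 0]],
    [[0, 0, 0], [0, 0, 0]],
    [[0, 0, 0], [0, 0, 0]],
    [[0, 0, 0], [0, 0, 0]],
    [[0, 0, 1], [0, 0, 0]],
    [[0, 0, 1], [0, 0, 0]],
    [[0, 0, 1], [0, 0, 0]],
    [[0, 0, 1], [0, 0, 0]],
    [[0, 0, 1], [0, 0, 0]],
    [[0, 0, 1], [0, 0, 0]],
    [[0, 0, 1], [0, 0, 0]],
    [[0, 0, 0], [0, 0, 0]],
  ],
  hand=0,
)

```text
time: 38.18
position: [599.8, -29.0, 259.2]
eef_rot: [0.667, 0.745, 0.003, 0.004]
force: [0.5, -0.6, 0.9]
gripper_width: 85.3
grasp_force: 0.0
```

Run:
```python
from h import *
s=readout.sense();print(s['position'])
p,d,K,V=snap('wrist')
e=proj((670,76,202),K,V);print('pred',e)
u,v=e.astype(int)
vv,uu=np.mgrid[max(v-70,0):v+70,max(u-70,0):min(u+70,512)];z=d[vv,uu]
c=np.linalg.solve(K,np.stack([uu.ravel(),vv.ravel(),np.ones(uu.size)]))*z.ravel()
X=(V[:3,:3].T@(c-V[:3,3:4])).T
m=(abs(X[:,2]-202)<5)&(z.ravel()>0);X=X[m];print(m.sum(),np.median(X,0),X.min(0),X.max(0))
# stack check: blue cap under spout and handle position
q,dq,Kt,Vt=snap('top');mt=blob(q,'green',(225,170,297,200));print('handle',mt, proj((598,-30,102),Kt,Vt));print('cap',blob(q,'blue',(205,170,245,200)),proj((589,66.3,106),Kt,Vt))
```

```text
[599.83283045 -29.03913946 259.16935897]
pred [378.27761822  66.73955961]
2661 [668.01722783  74.45034397 201.78449516] [625.32536425  59.09739769 197.00106466] [687.76686169  92.21492361 204.66299127]
handle (None, 0) [258.47959194 182.91426524]
cap (array([223.37398374, 188.77235772]), 20.5) [225.56829837 186.6849884 ]
```

The depth data puts the pump head centre at (670.7, 75.6, 202).

Request:
step_arm(
  deltas=[
    [[0, 0, 0], [0, 0, 0]],
    [[0.56, 0.84, 0], [0, 0, 0]],
    [[0.56, 0.84, 0], [0, 0, 0]],
    [[0.56, 0.84, 0], [0, 0, 0]],
    [[0.56, 0.84, 0], [0, 0, 0]],
    [[0.57, 0.83, 0], [0, 0, 0]],
    [[0, 0, -0.5], [0, 0, 0]],
    [[0, 0, -0.5], [0, 0, 0]],
    [[0, 0, -0.4], [0, 0, 0]],
    [[0, 0, 0], [0, 0, 0]],
    [[0, 0, 0], [0, 0, 0]],
    [[0, 0, 0], [0, 0, 0]],
  ],
  hand=255,
)

```text
time: 39.28
position: [668.7, 75.2, 217.8]
eef_rot: [0.668, 0.744, 0.0, -0.0]
force: [0.4, -0.8, 0.4]
gripper_width: 0.2
grasp_force: 0.0
```

Request:
step_arm(
  deltas=[
    [[0.06, 0, -0.4], [0, 0, 0]],
    [[0, 0, -0.2], [0, 0, 0]],
    [[0, 0, -0.1], [0, 0, 0]],
    [[0, 0, -0.1], [0, 0, 0]],
    [[0, 0, -0.1], [0, 0, 0]],
    [[0, 0, 0], [0, 0, 0]],
  ],
)

```text
time: 39.78
position: [670.6, 75.2, 195.6]
eef_rot: [0.668, 0.745, 0.0, 0.001]
force: [0.4, -0.4, 4.9]
gripper_width: -0.2
grasp_force: 2.6
```

Request:
step_arm(
  deltas=[
    [[0, 0, -0.1], [0, 0, 0]],
    [[0, 0, -0.05], [0, 0, 0]],
    [[0, 0, 0], [0, 0, 0]],
    [[0, 0, 0], [0, 0, 0]],
  ],
)

```text
time: 40.12
position: [670.6, 75.3, 192.8]
eef_rot: [0.668, 0.745, 0.001, 0.001]
force: [-0.6, -0.5, 6.4]
gripper_width: -0.5
grasp_force: 3.2
```

Request:
step_arm(
  deltas=[
    [[0, 0, -0.08], [0, 0, 0]],
    [[0, 0, -0.04], [0, 0, 0]],
    [[0, 0, 0], [0, 0, 0]],
    [[0, 0, 0], [0, 0, 0]],
  ],
)

```text
time: 40.45
position: [670.7, 75.3, 192.0]
eef_rot: [0.668, 0.745, 0.001, 0.002]
force: [-1.9, -1.3, 12.3]
gripper_width: -0.3
grasp_force: 6.2
```

Bottomed: 12 N at z = 192. Press a hair more to be sure, then let it spring back and withdraw.

Request:
step_arm(
  deltas=[
    [[0, 0, -0.05], [0, 0, 0]],
    [[0, 0, 0], [0, 0, 0]],
    [[0, 0, 0], [0, 0, 0]],
  ],
)

```text
time: 40.7
position: [670.7, 75.2, 192.0]
eef_rot: [0.668, 0.745, 0.002, 0.002]
force: [-3.5, -1.0, 16.5]
gripper_width: 0.0
grasp_force: 7.9
```

Request:
step_arm(
  deltas=[
    [[0, 0, 0.2], [0, 0, 0]],
    [[0, 0, 0.2], [0, 0, 0]],
    [[0, 0, 0.4], [0, 0, 0]],
    [[0, 0, 1], [0, 0, 0]],
    [[0, 0, 1], [0, 0, 0]],
    [[-0.8, -0.5, 1], [0, 0, 0]],
    [[-1, -0.6, 0], [0, 0, 0]],
    [[-1, -0.6, 0], [0, 0, 0]],
    [[-1, -0.6, 0], [0, 0, 0]],
    [[-1, -0.6, 0], [0, 0, 0]],
    [[-1, -0.6, 0], [0, 0, 0]],
    [[-1, -0.6, 0], [0, 0, 0]],
    [[0, 0, 0], [0, 0, 0]],
    [[0, 0, 0], [0, 0, 0]],
    [[0, 0, 0], [0, 0, 0]],
  ],
)

```text
time: 41.95
position: [500.5, -26.8, 282.0]
eef_rot: [0.667, 0.745, 0.0, -0.0]
force: [0.3, -0.3, 0.4]
gripper_width: 0.0
grasp_force: 0.0
```

Run:
```python
from h import *
print(readout.sense()['position'],readout.sense()['force'])
T,_,Kt,Vt=snap('top');S,_,Ks,Vs=snap('scene')
yh=np.array([-.111,.994,0]);po=np.array([589,66.3,0])
for n,P,c,r in (('handle',po-97*yh+[0,0,90],'green',14),('cap',po+[0,0,88],'blue',14),('clamp',po+[0,0,66],'red',14)):
    t,s=proj(P,Kt,Vt),proj(P,Ks,Vs); f=lambda x:(int(x[0]-r),int(x[1]-r),int(x[0]+r),int(x[1]+r))
    print(n,t.round(1),blob(T,c,f(t)),s.round(1),blob(S,c,f(s)))
# pump height and stack heights by depth
def cloud(n):
    p,d,K,V=snap(n);vv,uu=np.mgrid[0:384,0:512];c=np.linalg.solve(K,np.stack([uu.ravel(),vv.ravel(),np.ones(uu.size)]))*d.ravel()
    X=(V[:3,:3].T@(c-V[:3,3:4])).T;return X[d.ravel()>0],p.reshape(-1,3)[d.ravel()>0]
for n in('wrist','top'):
    X,_=cloud(n)
    for nm,Q,r in(('pump',(670.7,75.6),12),('cap',po[:2],15),('handle',(po-97*yh)[:2],8)):
        k=np.hypot(*(X[:,:2]-Q).T)<r; print(n,nm,k.sum(),np.percentile(X[k,2],[5,50,95]).round(1) if k.any() else '')
```

```text
[500.48326905 -26.8129615  281.9521708 ] [ 0.32613592 -0.2578084   0.42626154]
handle [258.5 182.6] (array([258.97297297, 183.32432432]), 18.5) [245. 215.] (array([245.30845771, 218.11940299]), 33.5)
cap [225.9 187.1] (array([226.49333333, 186.9352381 ]), 87.5) [268.8 227.1] (array([268.74659864, 226.67006803]), 98.0)
clamp [226.4 187.6] (array([224.33333333, 194.55555556]), 1.5) [268.5 231.2] (array([270.84180791, 233.57627119]), 29.5)
wrist pump 966 [167.7 201.8 203.1]
wrist cap 1093 [104.9 106.7 196.4]
wrist handle 136 [100.6 101.9 102.9]
top pump 62 [196.3 201.5 205.2]
top cap 92 [101.7 106.5 196.6]
top handle 23 [ 96.3 101.8 104.5]
```

The cap top reads 106.6 mm (106 expected for a fully seated stack), the pump is back at 202 mm, and the handle is where it should be with the carriage home.

```bash
python3 -c "
from cell import job; print(job.job_done())"
```

```text
the job is handed in; nothing more can be done
None
```

The job is handed in: disc, the one spacer present, clamp ring and cap are threaded on in order and fully down. The carriage was then pushed home against its stop, and the pump was pressed to the bottom and sprang back to 202 mm.

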